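Swing the boom microscope over the clipped leaf and let it come to rest

TASK

Swing the heavy boom microscope round its post until its lens stands over the round green leaf in the clipped dish, and bring it to rest there so that it stays by itself, untouched, for at least three seconds. Push it gently (the lens slower than about 0.15 m/s) and only on the two orange sprung bumper faces at its sides; never touch the optics, housing, boom or grey bumper sleeves, never let the boom run into its end stops, and leave the jar, the dishes and the clip box where they are.

Things in the scene. Friction and masses are not known exactly. Their poses are not given: they have to be found in the camera images.
- stand: White boom stand, fixed to the table: a 190 x 220 x 18 mm base plate and an upright steel post (34 mm diameter, top at 265 mm). Origin on the post's axis at table level; its z axis is the hinge axis. The boom points along the stand's own -x axis when the joint boom reads 0.
- boom (a joint): Boom angle about the post (rad), anticlockwise from above: growing carries the head to the robot's right (-y). Starts at rest at -0.65 to -0.5; end stops at -0.95 and 0.95 (beyond 0.9 either way counts as hitting them). Nearly frictionless: damping 0.015 N m s/rad, dry friction 0.0004 N m, so it coasts long. Inertia about the post 0.19 kg m2 nominal, hidden mass 0.75 to 1.3 times.
- microscope: White head with boom casting (84 mm wide) and optics, 3.2 kg, NOT to be touched. Origin on the post axis at table level; the head lies along its -x. Housing 110 x 110 mm, centred 250 mm from the post axis, z 130 to 205 mm, red dot on top. Lens barrel below. Two black eyepieces on the side away from the post, 300 to 370 mm from the post axis, 100 mm wide overall, up to z = 252 mm.
- lens (a point): Point on the optical axis at the lower end of the lens barrel: 250 mm from the post axis, z = 92 mm.
- dot (a point): Centre of the red dot on the housing's top, on the optical axis: 250 mm from the post axis, z = 208 mm.
- stage: Specimen stage fixed to the table, turned about the same post (origin on the post axis, table level; the boom belongs over its -x axis, at joint boom 0.1 to 0.5): grey disc, diameter 150 mm, 20 mm high, centred 250 mm from the post axis, with a glass plate, a clear dish (diameter 80 mm, rim at z = 36 mm) with the leaf, and two black binder clips up to z = 42 mm.
- leaf (a point): Centre of the round green leaf (60 mm diameter) in the dish, z = 29 mm, 250 mm from the post axis.
- face_left (a point): Centre of the orange push face on the robot's-left (+y) side of the head: 250 mm from the post axis, 92 mm beside the optical axis when not pressed, z = 165 mm. Pushing it makes joint boom grow. Plate 110 mm long (along the boom), 36 mm high (z 147 to 183 mm), 8 mm thick; the grey sleeve behind it (33 mm deep, up to z = 185 mm) must not be touched.
- face_right (a point): The same on the robot's-right (-y) side, mirrored; pushing here makes joint boom fall.
- bumper_left (a joint): How far the left bumper is pressed in (m), 0 free to 0.025 fully in. Spring 150 N/m, no preload, hardly damped: a head that runs against a still finger bounces back with nearly all its speed. Fully in it is 67 mm from the optical axis.
- bumper_right (a joint): The same for the right bumper.
- pad_left: The left orange push plate (0.1 kg with its sleeve, moving together on the spring); origin on the post axis at table level when free, axes as the microscope's.
- pad_right: The right orange push plate, likewise.
- sleeve_left: Grey sleeve behind the left orange face, 112 x 34 x 40 mm; not to be touched. Origin as the bumper's.
- sleeve_right: Grey sleeve behind the right orange face; not to be touched.
- jar: Bystander: specimen jar with black lid, 56 mm diameter, 65 mm high, loose on the table; origin under its centre.
- dishes: Bystander: stack of three petri dishes, 80 mm diameter, 42 mm high, loose; origin under its centre.
- clipbox: Bystander: cardboard clip box 70 x 50 x 35 mm, loose; origin under its centre.

How it is judged:
By the outcome, as a careful person would: the job done as asked, in the order asked, and still so for the second after the job is handed in, with the robot touching nothing.
It also fails if it takes over 53 s, if anything falls off the work surface, if the arm or the gripper's body presses on something with over 40 N, if the wrist force passes 120 N, or if a joint passes its speed limit or range.

ROBOT

A 6-joint arm with a two-finger parallel gripper is mounted at the origin on the work surface. World frame = base frame: x ahead of the robot, y to its left, z up, the work surface at z = 0. Lengths are in mm, angles in degrees, forces in N, time in s.
With the tool pointing down it reaches from about 350 to 850 mm from the base axis. Payload 8.1 kg.
Tool frame: the origin (TCP) lies midway between the tips of the shut fingers; the grasp point (between the pads) lies 19 mm behind it (r.pinch_z is the distance from the TCP to the grasp point, in mm); z points along the fingers, y is the line along which they close (so a half turn about z gives the same grasp; the last joint's range is limited). The gripper opens to 85 mm and grips with 20 to 120 N. Pads are 22 mm wide; open, the fingers measure 114 mm over their backs; the gripper's body (76 mm by 85 mm) begins 54 mm behind the grasp point. The pads swing forward as they close: fully open they stand 13 mm farther back than shut.
Start: joints at [64.549, 7.471, 85.268, -0, 87.261, -4.893], TCP at [210.669, 561.804, 231.292] pointing down, gripper open.
Joint ranges: [-169.43, 169.43], [-51.17, 129.36], [1.28, 143.12], [-76.62, 256.62], [0, 156.53], [-152.29, 152.29]. Speed limits (degrees/s): [136.94, 136.94, 159.86, 180, 180, 180].

INTERFACE

Orientations are given as [roll, pitch, yaw] about the fixed x, y, z axes, in that order (R = Rz(yaw) Ry(pitch) Rx(roll)).
In Python, from bench import r gives the robot as it stands.
- The arm moves only by the shell command python3 -m jog 'ROWS' [OPENING] [FORCE]. ROWS is JSON, one flat list of numbers, 6 for each row, row after row: the shift along the tool's x, y, z in m, then the turn, a rotation vector about the tool's x, y, z in rad. A call has 1 to 8 rows; each row is the pose to reach, as a shift and turn from the pose commanded when the call began, along the tool's axes at that moment; what a row does not reach only later rows make up. A row lasts 1/8 s, in which the tool goes at most 62.5 mm and 10.7 degrees, less where a joint would pass 70% of its speed; a pose out of reach is approached as far as the arm can. A call with a gripper value outside its range is refused whole. OPENING is the opening, from -1 (shut) to 1 (fully open), set as the call begins (- or left out, the last holds). The fingers move at their own pace and stop on an object; FORCE is the grip in N (left out, the last holds). Time passes only in rows, so rows that repeat a pose let the fingers close. It gives the time, the measured TCP pose, the force, the opening and the grip force at its end, in the units of the state.
- r.sense(): the state, without advancing time (a new reading comes with each control period).
- r.snapshot(name): name is "side" or "top" or "wrist"; returns a dict with "pixels" (384x512x3 uint8, red, green, blue), "range_z" (384x512 float32, mm along the optical axis (not along the pixel's ray), 0 where there is no reading), "K" (3x3 intrinsics, pixels), "rvec" (rotation vector, rad) and "tvec" (3), from world to camera coordinates, as OpenCV has them. Camera axes: x right, y down, z forward; pixel columns grow to the right and rows downward; lengths in mm; the calibration is good to about 2 mm. The wrist camera is an equidistant fisheye: a pixel r from the principal point sees the ray r / f radians off the axis. A picture is of the moment at which its call begins.
- r.hand_in(): hands the job in; it is judged then, once.
Trained networks look in a picture, given as the dict that the camera call returned (one of the last four; its "shot" number tells which), for a name from the list of things; names that differ only in an ending like _2 or _b are one class to them, and where a whole thing is asked for, a point or a joint stands for the part that bears it (a point fixed in the world has none). Each returns a list of dicts, best first, with "score" (0 to 1); they miss things now and then, are a little off and sometimes report something else, mostly with a low value. They report only what shows in the picture. A call takes as long as a camera call.
- r.look_for(picture, target): "bbox" ([left, top, right, bottom] in pixels, round what is visible of it).
- r.outline_of(picture, target): "region" (384x512 bool, what is visible of it) and "bbox" ([left, top, right, bottom] in pixels, round what is visible of it).
The state is a dict: "time": time; "joint_pos": joint angles; "qd": joint speeds; "joint_efforts": joint torques, N m; "tool_pos": TCP position; "tcp_rot": TCP orientation; "ft_force": force on the tool from outside, world axes, zero at the start; "wrist_torque": the same for the moment, N m; "finger_gap": finger opening in mm; "grip_force": force on a finger pad.
Only numpy, scipy, OpenCV 4.12 (cv2) and the standard library are available. Lean on these libraries where they do the work, as an engineer would, in place of code of your own. Each camera call takes 0.05 s, during which the arm holds its last target. There are 200 camera calls.

## Working session

There is one attempt and no reset: what is moved stays moved. The work goes in short steps, Python scripts to look and compute and a shell command to move; the robot and the scene stay as the last step left them, time stands still between calls to the robot, and variables do not carry over. Pictures are saved under pics/ and viewed, at most 10 in all, crops included, and the job is handed in when it is done.

```bash
ls; mkdir -p pics
cat > h.py <<'E'
import numpy as np, cv2
from bench import r
def w2c(s,P):
    R,_=cv2.Rodrigues(np.array(s["rvec"],float)); return R@np.array(P,float)+np.array(s["tvec"],float).ravel()
def cloud(s,mask):
    v,u=np.nonzero(mask&(s["range_z"]>0)); z=s["range_z"][v,u]; K=s["K"]
    c=np.stack([(u-K[0][2])/K[0][0]*z,(v-K[1][2])/K[1][1]*z,z])
    R,_=cv2.Rodrigues(np.array(s["rvec"],float)); return (R.T@(c-np.array(s["tvec"],float).reshape(3,1))).T
def ray(s,u,v,zw):
    K=s["K"];R,_=cv2.Rodrigues(np.array(s["rvec"],float));t=np.array(s["tvec"],float).ravel()
    o=-R.T@t; d=R.T@np.array([(u-K[0][2])/K[0][0],(v-K[1][2])/K[1][1],1]); return o+d*(zw-o[2])/d[2]
def save(s,n): cv2.imwrite("pics/"+n,s["pixels"][:,:,::-1])
E
python3 - <<'E'
from h import *
for c in ("top","side"):
    s=r.snapshot(c); save(s,c+"1.png")
    R,_=cv2.Rodrigues(np.array(s["rvec"],float)); print(c,"cam at",-R.T@np.array(s["tvec"],float).ravel())
    for n in ("stand","stage","leaf","dot","microscope","pad_left","pad_right","jar","dishes","clipbox"):
        o=r.outline_of(s,n)
        for d in o[:1]:
            P=cloud(s,d["region"]); print(n,round(d["score"],2),d["bbox"],len(P),np.round(np.median(P,0)) if len(P) else "", np.round(P.min(0)) if len(P) else "",np.round(P.max(0)) if len(P) else "")
st=r.sense(); print(st)
E
```

```text
pics
top cam at [ 470.91376372  -41.32520846 1187.36591079]
stand 0.85 [126.4, 92.0, 272.8, 254.9] 10539 [611.  90. 197.] [ 410. -103.   -3.] [857. 330. 271.]
stage 0.95 [238.0, 136.7, 302.0, 237.2] 2864 [521. -83.  25.] [ 432. -176.   -4.] [712.   4.  41.]
leaf 0.84 [237.3, 137.4, 303.0, 233.3] 2697 [519. -85.  25.] [ 436. -172.   -2.] [708.   1.  41.]
dot 0.89 [124.8, 118.0, 237.5, 255.1] 5731 [554. 130. 202.] [395.  -2.  -4.] [746. 330. 255.]
microscope 0.73 [125.4, 120.5, 235.4, 252.0] 5353 [552. 130. 203.] [410.   4.  -5.] [716. 263. 255.]
pad_left 0.67 [141.2, 161.9, 153.8, 186.1] 63 [588. 218. 183.] [561. 199. 179.] [616. 239. 186.]
pad_right 0.47 [191.9, 203.3, 218.7, 238.1] 170 [479.  79. 182.] [435.  50.  -1.] [519. 112. 188.]
jar 0.77 [110.9, 248.8, 134.5, 266.3] 447 [386. 321.  63.] [355. 301.  -2.] [414. 369.  71.]
dishes 0.78 [373.5, 229.4, 403.9, 255.9] 780 [ 401. -403.   41.] [ 359. -462.   -2.] [ 439. -367.   49.]
clipbox 0.84 [365.4, 157.9, 392.4, 185.9] 455 [ 603. -391.   35.] [ 570. -423.    5.] [ 640. -363.   42.]
side cam at [ 129.70198511 -622.0332634   943.385
[... 892 characters left out ...]
-355.   41.]
{'time': 1.1, 'joint_pos': array([ 6.45487661e+01,  7.47077408e+00,  8.52667365e+01,  1.44298318e-04,
        8.72626765e+01, -4.89452275e+00]), 'qd': array([-0.00946779, -0.00509302, -0.02525433,  0.02817381, -0.04337971,
        0.01091523]), 'joint_efforts': array([ 1.24099588e-03, -5.69311166e+01, -5.00881183e+01,  2.42867264e-05,
        8.60764267e-04,  7.81055348e-06]), 'tool_pos': array([210.67504614, 561.80181153, 231.30651812]), 'tcp_rot': array([-1.79999826e+02, -1.59572153e-04,  1.59443282e+02]), 'ft_force': array([-0.58292315, -0.12848996,  0.34271498]), 'wrist_torque': array([-0.04651043,  0.03471719, -0.0171699 ]), 'grip_force': 0.0, 'finger_gap': 85.520983454319}
```

Run:
```python
from h import *
for c in ("top","side"):
    s=r.snapshot(c); save(s,c+"2.png"); p=s["pixels"].astype(int)
    red=(p[...,0]>150)&(p[...,1]<70)&(p[...,2]<70)
    grn=(p[...,1]>p[...,0]+30)&(p[...,1]>p[...,2]+30)
    org=(p[...,0]>180)&(p[...,1]>80)&(p[...,1]<170)&(p[...,2]<90)
    for n,m,z in (("red",red,208),("grn",grn,29),("org",org,165)):
        k,l,S,C=cv2.connectedComponentsWithStats(m.astype(np.uint8))
        for i in range(1,k):
            if S[i,4]>15: print(c,n,S[i],np.round(ray(s,*C[i],z),1),np.round(np.median(cloud(s,l==i),0),1))
    # post top
    P=cloud(s,np.ones(red.shape,bool)); q=P[(abs(P[:,2]-265)<6)&(P[:,0]>600)&(P[:,1]<150)&(P[:,1]>-150)]
    print("post",len(q),q.mean(0),q.min(0),q.max(0))
s=r.snapshot("top"); cv2.imwrite("pics/crop.png",cv2.resize(s["pixels"][80:280,90:410,::-1],None,fx=2.5,fy=2.5,interpolation=cv2.INTER_CUBIC))
```

```text
post 338 [729.89794902   8.62074278 265.52859836] [707.13080747 -14.09005135 259.57929734] [753.7842629   31.8964799  270.29888748]
side grn [235 230  21  18 257] [506.3 -99.8  29. ] [ 505.9 -100.8   30.1]
post 179 [728.72687801   6.91308781 264.95385832] [706.68745956 -15.56812876 259.05829238] [752.84407774  32.57513541 268.13345222]
```

View pics/crop.png

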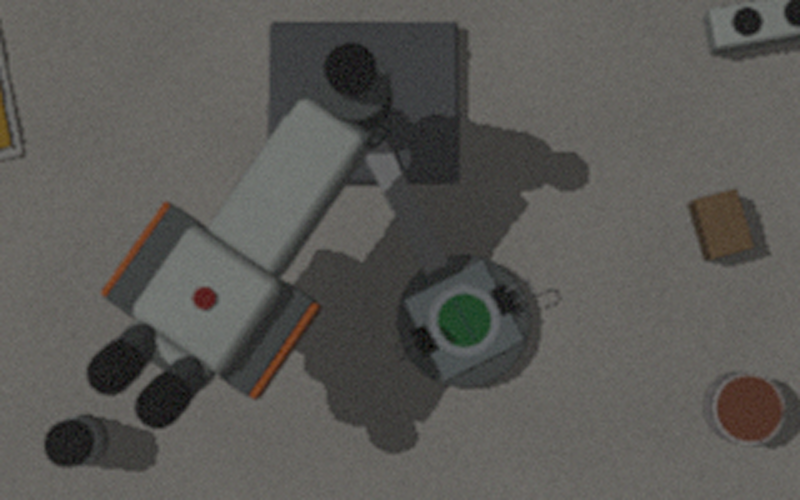

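View pics/side2.png

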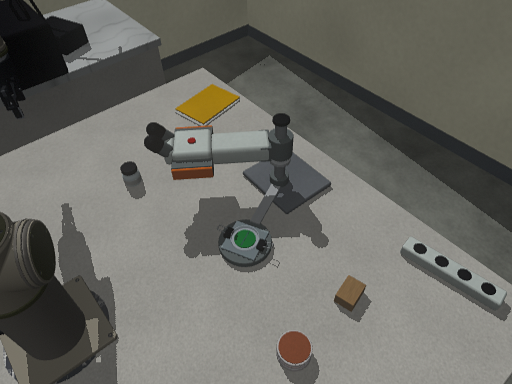

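```bash
cat >> h.py <<'E'
def blob(s,kind):
    p=s["pixels"].astype(float); R,G,B=p[...,0],p[...,1],p[...,2]
    m={"red":(R>60)&(G<.45*R)&(B<.6*R)&(abs(G-B)<.2*R),"grn":(G>1.5*R)&(G>1.3*B)&(G>40),"org":(R>70)&(G>.25*R)&(G<.65*R)&(B<.4*R)&(G-B>.12*R)}[kind]
    k,l,S,C=cv2.connectedComponentsWithStats(m.astype(np.uint8))
    return [(S[i],C[i],l==i) for i in sorted(range(1,k),key=lambda i:-S[i,4]) if S[i,4]>8]
E
python3 - <<'E'
from h import *
for c in ("top","side"):
    s=r.snapshot(c)
    for n,z in (("red",208),("grn",29),("org",183)):
        for S,C,m in blob(s,n)[:5]: print(c,n,S,np.round(C,1),np.round(ray(s,*C,z),1),np.round(np.median(cloud(s,m),0),1))
    P=cloud(s,np.ones((384,512),bool)); q=P[(P[:,2]>262)&(P[:,2]<269)&(P[:,0]>690)&(P[:,0]<770)&(abs(P[:,1])<60)]
    print("post",len(q),(q.max(0)+q.min(0))/2,np.median(q,0))
print(r.sense()["time"])
E
```

```text
top red [168 196   8   7  42] [171.4 198.8] [528.7 154.9 208. ] [528.5 155.  208.6]
top grn [265 198  21  20 314] [275.4 207.5] [507.  -98.8  29. ] [507.7 -98.2  29.6]
top org [190 201  28  38 137] [203.6 219.4] [478.3  82.9 183. ] [478.1  83.1 183.3]
top org [131 161  27  37  80] [143.6 179.4] [579.2 227.1 183. ] [580.2 228.3 183.2]
post 324 [730.67172094   8.80964377 265.46368277] [730.30333475   8.78385358 265.31124263]
side red [188 138   7   5  30] [191.1 140.1] [527.9 155.2 208. ] [527.3 153.8 208.7]
side grn [234 230  22  18 290] [244.6 238.5] [505.3 -98.7  29. ] [504.9 -99.4  30.2]
side org [171 167  42  12 405] [192.1 172.5] [470.1  70.3 183. ] [476.4  82.3 170.7]
side org [286 359  20   4  21] [295.1 361. ] [ 340.7 -460.   183. ] [ 377.4 -431.8   43. ]
side org [304 336   6  11  11] [307.3 341. ] [ 383.7 -448.2  183. ] [ 430.9 -416.9   42.9]
post 159 [730.94775044   9.22876631 265.47097719] [729.53130578   8.48185515 265.75955557]
1.35
```

```bash
python3 -m jog '[-0.05,-0.005,0,0,0,0.18, -0.10,-0.01,0,0,0,0.36, -0.15,-0.015,0,0,0,0.54, -0.20,-0.02,0,0,0,0.72, -0.25,-0.025,0,0,0,0.90, -0.298,-0.03,0,0,0,1.08, -0.34,-0.06,0,0,0,1.26, -0.38,-0.09,0,0,0,1.44]' -1 20
```

```text
time: 2.35
tool_pos: [535.9, 342.7, 231.0]
tcp_rot: [-180.0, 0.0, 76.6]
ft_force: [0.3, 0.3, 0.0]
finger_gap: 0.0
grip_force: 0.0
```

```bash
python3 -m jog '[-0.03,0.03,0,0,0,0.13, -0.055,0.06,0,0,0,0.27, -0.078,0.081,0.01,0,0,0.40, -0.078,0.081,0.045,0,0,0.40, -0.078,0.081,0.077,0,0,0.40, -0.078,0.081,0.077,0,0,0.40]'
python3 - <<'E'
from h import *
s=r.snapshot("top")
print(np.round(r.sense()["tool_pos"],1),r.sense()["tcp_rot"],r.sense()["ft_force"])
C=np.array([730.3,8.8])
for S,c,m in blob(s,"red")[:2]: print(S,ray(s,*c,208))
for S,c,m in blob(s,"org")[:3]: print(S,ray(s,*c,183))
cv2.imwrite("pics/pre.png",cv2.resize(s["pixels"][100:280,80:300,::-1],None,fx=3,fy=3))
E
```

```text
time: 3.1
tool_pos: [593.9, 248.9, 150.7]
tcp_rot: [-179.8, 0.3, 54.0]
ft_force: [-0.5, -0.4, 0.2]
finger_gap: -0.1
grip_force: 0.0
[595.2 249.5 153.2] [-1.79901574e+02  1.35443728e-01  5.40158897e+01] [0.53082506 0.16172364 0.8658356 ]
[168 196   8   7  36] [527.24249964 155.82488078 208.        ]
[190 202  27  37 134] [476.16743638  84.44411403 183.        ]
[137 171  14  19  31] [577.99557938 227.60223607 183.        ]
[153 162   4   5   9] [615.74740429 200.68089887 183.        ]
```

View pics/pre.png

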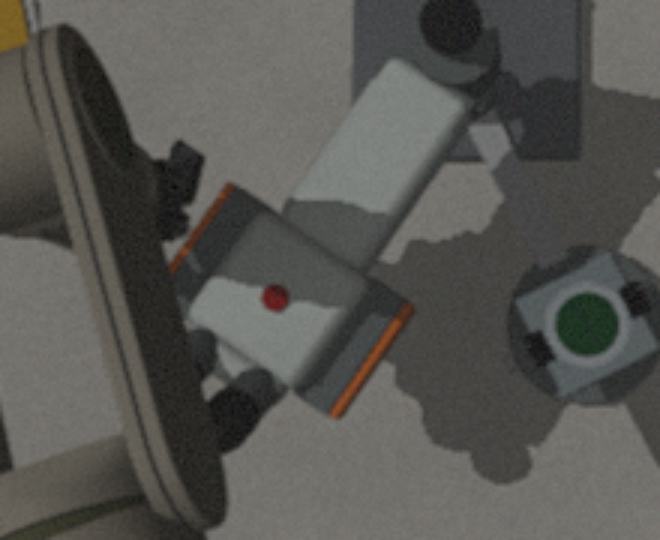

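```bash
python3 -m jog '[-0.003,0,0,0,0,0, -0.006,0,0,0,0,0, -0.009,0,0,0,0,0, -0.012,0,0,0,0,0, -0.015,0,0,0,0,0, -0.018,0,0,0,0,0, -0.021,0,0,0,0,0, -0.024,0,0,0,0,0]'
cat > m.py <<'E'
from h import *
import sys
C=np.array([730.3,8.8]); leaf=np.degrees(np.arctan2(-107.6,-224.))%360
def ang(p): return np.degrees(np.arctan2(p[1]-C[1],p[0]-C[0]))%360
L=[]
for i in range(int(sys.argv[1]) if len(sys.argv)>1 else 1):
    for c in ("top","side"):
        t=r.sense()["time"]; s=r.snapshot(c)
        for S,cc,m in blob(s,"red"):
            p=ray(s,*cc,208)
            if S[4]<70 and abs(np.hypot(*(p[:2]-C))-249.5)<8: L.append((t,ang(p))); print(c,S[4],round(t,2),np.round(p[:2],1),"arc to leaf mm",round(np.radians(leaf-ang(p))*250,1)); break
st=r.sense(); print(st["time"],np.round(st["tool_pos"],1),np.round(st["tcp_rot"],1),np.round(st["ft_force"],2))
E
python3 m.py
```

```text
time: 4.15
tool_pos: [581.9, 230.2, 154.2]
tcp_rot: [-180.0, 0.0, 54.0]
ft_force: [0.2, 0.2, -0.5]
finger_gap: 0.3
grip_force: 0.0
top 33 4.15 [520.5 147.2] arc to leaf mm 257.7
side 26 4.2 [519.9 143.7] arc to leaf mm 254.5
4.25 [581.9 230.1 154.2] [180.   0.  54.] [-0.07  0.77  0.39]
```

```bash
python3 -m jog '[-0.003,0,0,0,0,0, -0.006,0,0,0,0,0]'; python3 m.py 2
```

```text
time: 4.5
tool_pos: [578.4, 225.4, 154.3]
tcp_rot: [180.0, 0.0, 54.0]
ft_force: [-0.1, 0.0, 0.2]
finger_gap: -0.2
grip_force: 0.0
top 38 4.5 [513.1 132.9] arc to leaf mm 241.7
side 31 4.55 [511.8 130.7] arc to leaf mm 239.2
top 40 4.6 [511.2 128.7] arc to leaf mm 237.1
side 30 4.65 [509.7 127. ] arc to leaf mm 234.9
4.7 [578.5 225.5 154.3] [180.  -0.  54.] [-0.24 -0.45  1.11]
```

```bash
python3 -m jog '[0.005,0,-0.05,0,0,0, 0.005,0,-0.105,0,0,0, -0.03,0.02,-0.121,0,0,-0.18, -0.069,0.041,-0.121,0,0,-0.36, -0.111,0.067,-0.121,0,0,-0.54, -0.158,0.096,-0.121,0,0,-0.72, -0.206,0.124,-0.121,0,0,-0.90, -0.253,0.152,-0.121,0,0,-1.07]'; python3 m.py
```

```text
time: 5.7
tool_pos: [552.6, -70.0, 275.5]
tcp_rot: [180.0, 0.0, 115.7]
ft_force: [0.5, 0.9, -0.4]
finger_gap: 0.1
grip_force: 0.0
top 43 5.7 [494.3  87.4] arc to leaf mm 192.3
side 31 5.75 [492.7  85. ] arc to leaf mm 189.6
5.8 [552.2 -73.6 275.4] [-1.799e+02  1.000e-01  1.154e+02] [ 0.81  0.09 -0.4 ]
```

```bash
python3 -m jog '[-0.047,-0.027,0.01,0,0,0, -0.094,-0.055,0.03,0,0,0, -0.094,-0.055,0.08,0,0,0, -0.094,-0.055,0.121,0,0,0, -0.094,-0.055,0.121,0,0,0]'; python3 m.py 2
```

```text
time: 6.42
tool_pos: [540.7, -175.5, 150.3]
tcp_rot: [-179.7, -0.3, 115.3]
ft_force: [0.2, -0.2, -0.4]
finger_gap: 0.0
grip_force: 0.0
top 45 6.42 [487.3  61.2] arc to leaf mm 165.1
side 36 6.47 [485.8  58.8] arc to leaf mm 162.4
top 40 6.53 [486.7  57.1] arc to leaf mm 160.9
side 34 6.58 [485.1  55.8] arc to leaf mm 159.3
6.625 [ 545.1 -177.2  157.2] [179.8   0.2 115.3] [ 0.39 -0.36  0.21]
```

```bash
python3 -m jog '[0,0,0,0,0,0, 0,0,0,0,0,0, 0,0,0,0,0,0, 0,0,0,0,0,0, 0,0,0,0,0,0, 0,0,0,0,0,0, 0,0,0,0,0,0, 0,0,0,0,0,0]' >/dev/null; python3 m.py; python3 -m jog '[0,0,0,0,0,0, 0,0,0,0,0,0, 0,0,0,0,0,0, 0,0,0,0,0,0, 0,0,0,0,0,0, 0,0,0,0,0,0, 0,0,0,0,0,0, 0,0,0,0,0,0]'>/dev/null; python3 m.py
```

```text
top 42 7.62 [481.8  20.7] arc to leaf mm 124.0
side 37 7.67 [480.9  19.2] arc to leaf mm 122.4
7.725 [ 543.4 -177.   154.3] [-180.     0.   115.3] [-0.19 -1.01  0.68]
top 45 8.72 [483.  -12.3] arc to leaf mm 90.6
side 41 8.78 [481.8 -13.8] arc to leaf mm 89.3
8.825 [ 543.4 -177.   154.3] [180.    0.  115.3] [-0.5  -0.33  1.03]
```

```bash
python3 -m jog '[0,0,0,0,0,0, 0,0,0,0,0,0, 0,0,0,0,0,0, 0,0,0,0,0,0, 0,0,0,0,0,0, 0,0,0,0,0,0, 0,0,0,0,0,0, 0,0,0,0,0,0]'>/dev/null; python3 m.py; python3 -m jog '[0,0,0,0,0,0, 0,0,0,0,0,0, 0,0,0,0,0,0, 0,0,0,0,0,0]'>/dev/null; python3 m.py
```

```text
top 40 9.82 [487.4 -41.1] arc to leaf mm 61.3
side 41 9.88 [486.7 -42.1] arc to leaf mm 60.5
9.925 [ 543.4 -177.   154.3] [180.    0.  115.3] [-0.5  -0.03 -0.23]
top 41 10.43 [490.5 -55.6] arc to leaf mm 46.3
side 42 10.47 [489.5 -56.6] arc to leaf mm 45.6
10.525 [ 543.4 -177.   154.3] [180.    0.  115.3] [ 0.24  0.9  -0.14]
```

```bash
python3 -m jog '[0,0,0,0,0,0, 0,0,0,0,0,0, 0,0,0,0,0,0, 0,0,0,0,0,0, -0.00115,0,0,0,0,0, -0.0023,0,0,0,0,0, -0.00345,0,0,0,0,0, -0.0046,0,0,0,0,0]'>/dev/null; python3 -m jog '[-0.00115,0,0,0,0,0, -0.0023,0,0,0,0,0, -0.00345,0,0,0,0,0, -0.0046,0,0,0,0,0, -0.00575,0,0,0,0,0, -0.0069,0,0,0,0,0, -0.00805,0,0,0,0,0, -0.0092,0,0,0,0,0]'; python3 -m jog '[-0.00115,0,0,0,0,0, -0.0023,0,0,0,0,0, -0.00345,0,0,0,0,0, -0.0046,0,0,0,0,0]'; python3 m.py; python3 -m jog '[-0.00115,0,0,0,0,0, -0.0023,0,0,0,0,0, -0.00345,0,0,0,0,0, -0.0046,0,0,0,0,0]'; python3 m.py
```

```text
time: 12.52
tool_pos: [549.3, -189.6, 154.3]
tcp_rot: [-180.0, 0.0, 115.3]
ft_force: [-0.0, 0.1, 0.1]
finger_gap: -0.5
grip_force: 0.0
time: 13.02
tool_pos: [551.3, -193.7, 154.3]
tcp_rot: [-180.0, 0.0, 115.3]
ft_force: [0.6, 0.1, -0.2]
finger_gap: -0.3
grip_force: 0.0
top 45 13.03 [ 508.1 -101.7] arc to leaf mm -3.4
side 45 13.07 [ 507.  -102.1] arc to leaf mm -3.3
13.125 [ 551.3 -193.7  154.3] [-180.     0.   115.3] [-0.46 -0.15  1.09]
time: 13.62
tool_pos: [553.3, -197.9, 154.3]
tcp_rot: [180.0, 0.0, 115.3]
ft_force: [0.4, -0.0, -0.4]
finger_gap: -0.1
grip_force: 0.0
top 46 13.62 [ 508.3 -101.6] arc to leaf mm -3.4
side 44 13.68 [ 506.8 -102.1] arc to leaf mm -3.2
13.725 [ 553.2 -197.9  154.3] [-180.     0.   115.3] [-0.4  -0.1   0.32]
```

```bash
python3 -m jog '[-0.005,0,0,0,0,0, -0.015,0,0,0,0,0, -0.03,0,0,0,0,0, -0.045,0,0,0,0,0, -0.06,0,0,0,0,0, -0.06,0,0,0,0,0, -0.06,0,0,0,0,0, -0.06,0,0,0,0,0]'>/dev/null; python3 m.py 2; python3 -m jog '[0,0,0,0,0,0, 0,0,0,0,0,0, 0,0,0,0,0,0, 0,0,0,0,0,0, 0,0,0,0,0,0, 0,0,0,0,0,0, 0,0,0,0,0,0, 0,0,0,0,0,0]'>/dev/null;python3 -m jog '[0,0,0,0,0,0, 0,0,0,0,0,0, 0,0,0,0,0,0, 0,0,0,0,0,0, 0,0,0,0,0,0, 0,0,0,0,0,0, 0,0,0,0,0,0, 0,0,0,0,0,0]'; python3 m.py 3
python3 - <<'E'
from h import *
s=r.snapshot("side"); cv2.imwrite("pics/end.png",cv2.resize(s["pixels"][100:300,130:380,::-1],None,fx=3,fy=3))
E
```

```text
top 45 14.72 [ 508.4 -101.5] arc to leaf mm -3.3
side 44 14.78 [ 506.8 -102.1] arc to leaf mm -3.2
top 44 14.82 [ 508.5 -101.6] arc to leaf mm -3.5
side 44 14.88 [ 506.8 -102.1] arc to leaf mm -3.2
14.925 [ 578.9 -251.7  154.4] [180.    0.  115.3] [ 0.88 -0.69 -0.19]
time: 16.92
tool_pos: [578.9, -252.0, 154.3]
tcp_rot: [-180.0, -0.0, 115.3]
ft_force: [-0.7, 0.7, -0.4]
finger_gap: -0.2
grip_force: 0.0
top 45 16.93 [ 508.1 -101.7] arc to leaf mm -3.4
side 44 16.98 [ 506.8 -102.1] arc to leaf mm -3.2
top 46 17.02 [ 508.2 -101.4] arc to leaf mm -3.2
side 44 17.07 [ 506.8 -102.1] arc to leaf mm -3.2
top 45 17.12 [ 508.2 -101.8] arc to leaf mm -3.5
side 44 17.18 [ 506.8 -102.1] arc to leaf mm -3.2
17.225 [ 578.9 -252.   154.3] [180.    0.  115.3] [ 0.31  0.22 -0.17]
```

View pics/end.png

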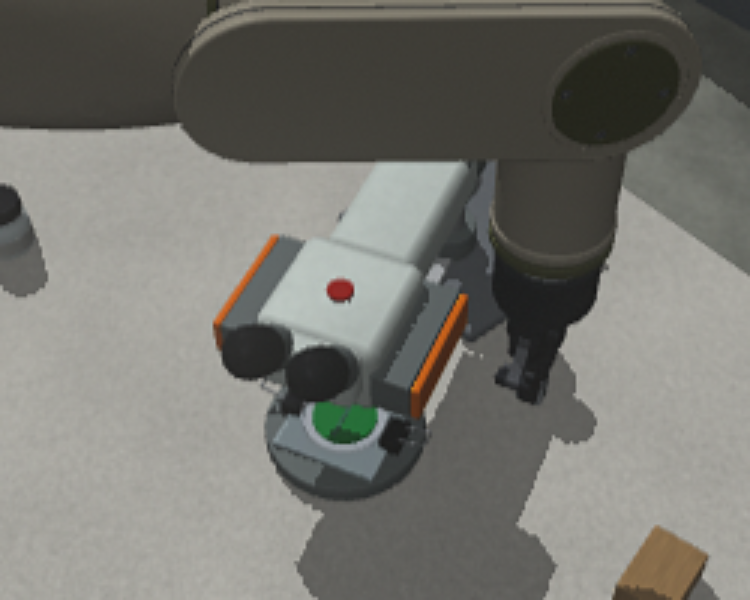

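The dot at (340,290) in the crop stands over the stage, with the finger well clear of the right face. The head has not moved for over 3 s and sits about 3 mm from the leaf centre.

```bash
python3 -c "
from bench import r
print(r.hand_in())"
```

```text
the job is handed in; nothing more can be done
None
```

The microscope is at rest with its lens about 3 mm past the leaf's centre and didn't move for over 3 s untouched; I left that offset rather than risk another nudge, and handed the job in at about 17 s (no verdict was returned).

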